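Free the seized wing knob and open the garnish box

TASK

The wing knob that locks the steel garnish box is seized with dried sugar: free it by rocking it gently back and forth in small arcs, easing off as soon as it comes up against an end and never wrenching it, until it breaks loose. Then turn it anticlockwise all the way to its open stop, slide the hatch fully open by its pull bar, and let go, leaving the things round the box where they are.

Things in the scene. Friction and masses are not known exactly. Their poses are not given: they have to be found in the camera images.
- garnish_box: steel garnish box, fixed, 140 (x) x 280 (y) x 95 mm high; origin at the centre of its underside, z up. On its flat top the wing knob's vertical axis is at x=0, y=-100 mm. The hatch covers a well round x=0, y=0 and opens towards +y; the knob's bolt holds it until knob_turn is past about 1.0. Guides along x=+-60 mm rise 8 mm over the top
- knob_grip (a point): grip point of the black wing knob, on its turning axis, 38.5 mm above the box's top. The wing is an upright bar 12 mm thick (point x), 46 mm long (point y), 32 mm high: top edge 11 mm above this point, lower edge 21 mm below, on a round collar 30 mm wide. The point turns with the wing; at knob_turn + knob_windup = 0 its axes are the box's, so the wing points at the hatch
- knob_turn (a joint): turn of the stem, rad, + anticlockwise from above (loosening); near 0 at first, open stop 1.30. Seized: it rocks in a small arc between hard ends, off-centre: an end may lie only 0.03 or as much as 0.35 from 0. Each end reached in turn cracks some crust and widens the arc, at last to 0.5 at most; after 3 to 5 ends it breaks free anticlockwise. Pressing on at one end does no more
- knob_windup (a joint): twist of the wing against the stem in the springy sleeve between them, rad, + anticlockwise; 0 when no torque acts. Stiffness 5 N m per rad, so it shows the torque: about 0.024 (0.12 N m) turns the stiff stem. Beyond 0.10 either way (0.5 N m) the sleeve tears, at the ends of the arc as at the open stop
- hatch_grip (a point): grip point on the hatch's upright pull bar: 12 mm thick (box y), 56 mm long (box x), its top edge 11 mm above this point, the hatch plate 23 mm below. The point is 27.5 mm above the box's top and, when shut, at x=0, y=+10 mm of the box. Its axes are the box's
- hatch (a joint): travel of the hatch towards the box's +y, m; 0 shut, stop at 0.085 fully open; friction about 1.5 N; stays where it is left
- order_bell: chrome service bell, 85 mm wide, 64 mm high, a bystander; origin at the centre of its underside
- cutlery_roll_1: napkin roll of cutlery, 222 mm long, 41 mm thick, lying, a bystander; origin at the centre of its underside
- sachet_caddy: small black caddy of sachets, 90x64x60 mm, a bystander; origin at the centre of its underside
- ramekin_4: white ramekin, 65 mm wide, 37 mm high, a bystander; origin at the centre of its underside

How it is judged (in metres and radians):
On the way, in this order (a step that is already met when the one before it is completed fails the run):
1. the knob has broken free: its stem has turned more than 0.7 rad anticlockwise (value of joint knob_turn above 0.7 rad), for 0.1 s.
2. the knob is turned to its open stop (within 0.15 rad) (value of joint knob_turn above 1.15 rad), for 0.1 s.
3. the hatch is slid fully open (within 9 mm) (value of joint hatch above 0.076 m), for 0.1 s.
At the end, for the whole second after the job is handed in: the knob's stem stands within 0.15 rad of its open stop (more than 1.15 rad), the hatch is open to within 9 mm of its stop (more than 76 mm), and both are at rest (value of joint knob_turn above 1.15 rad and value of joint hatch above 0.076 m and velocity of joint hatch between -0.01 and 0.01 m/s and velocity of joint knob_turn between -0.05 and 0.05 rad/s); the robot touches nothing.
It fails at once if the knob is wrenched: its sleeve is twisted more than 0.10 rad (0.5 N m) (value of joint knob_windup above 0.1 rad or value of joint knob_windup below -0.1 rad).
It fails at once if a bystander (bell, cutlery roll, sachet caddy or ramekin) is moved more than 25 mm (distance of any of order_bell, cutlery_roll_1, sachet_caddy, ramekin_4 from where it was at the start of the episode above 0.025 m).
It also fails if it takes over 72 s, if anything falls off the work surface, if the arm or the gripper's body presses on something with over 40 N, if the wrist force passes 120 N, or if a joint passes its speed limit or range.

ROBOT

A 6-joint arm with a two-finger parallel gripper is mounted at the origin on a cart in front of the work surface, level with it; the furniture and walls round the work are solid. World frame = base frame: x ahead of the robot, y to its left, z up, the work surface at z = 0. Lengths are in m, angles in degrees, forces in N, time in s.
With the tool pointing down it reaches from about 0.375 to 0.9 m from the base axis. Payload 3.1 kg.
Tool frame: the origin (TCP) lies on the centre line of the jaws, within the pads' length; the fingertips stand 25 mm ahead of it and the grasp point (between the pads) lies 6 mm ahead of it; z points along the fingers, y is the line along which they close (so a half turn about z gives the same grasp; the last joint's range is limited). The gripper opens to 87 mm and grips with 3 to 60 N. Pads are 19 mm wide; open, the fingers measure 117 mm over their backs; the gripper's body (75 mm by 190 mm) begins 51 mm behind the grasp point.
Start: joints at [-84.597, 30.224, 82.088, -0, 67.689, -10.227], TCP at [0.168, -0.602, 0.248] pointing down, gripper open.
Joint ranges: [-176.69, 176.69], [-43.24, 126.21], [12.49, 139.97], [-82, 262], [0, 151.66], [-163.58, 163.58]. Speed limits (degrees/s): [159.86, 159.86, 180, 180, 180, 180].

INTERFACE

Orientations are given as a 3x3 rotation matrix whose columns are the frame's x, y, z axes.
In Python, from rig import * gives the robot as it stands.
- The arm moves only by the tool step_arm, never from a script. Its argument "steps" is a list of rows, each a list of 7 numbers: the shift along the tool's x, y, z normalised to -1 to 1, where 1 is 0.3 m, then the turn, a rotation vector about the tool's x, y, z normalised to -1 to 1, where 1 is 45 degrees, then the gripper's target within -1 to 1 (shut at 1, half-way at 0, fully open at -1). A call has 1 to 8 rows; each row is the pose to reach, as a shift and turn from the pose commanded when the call began, along the tool's axes at that moment; what a row does not reach only later rows make up. A row lasts 1/12 s, in which the tool goes at most 41.7 mm and 7.16 degrees, less where a joint would pass 70% of its speed; a pose out of reach is approached as far as the arm can. A call with a number of a shift or a turn outside -1 to 1 is refused whole. A call with a gripper value outside its range is refused whole. The fingers move at their own pace and stop on an object; the grip force is fixed at half the most. Time passes only in rows, so rows that repeat a pose let the fingers close. It gives the time, the measured TCP pose, the force, the opening and the grip force at its end, in the units of the state.
- read_state(): the state, without advancing time (a new reading comes with each control period).
- capture(name): name is "scene" or "side" or "wrist"; returns a dict with "image" (420x560x3 uint8, red, green, blue), "vertical_fov" (degrees; the focal length in pixels is half the picture's height over the tangent of half this angle, whatever the lens; pixels are square), "cx", "cy" (the principal point, pixels), "world_from_camera" (4x4, takes a point from camera to world coordinates); the wrist camera has in their place "T_tool_cam" (4x4, takes a point from camera to tool coordinates, whose origin is the TCP and whose axes are the flange's). Camera axes: x right, y down, z forward; pixel columns grow to the right and rows downward; lengths in m; the calibration is good to about 2 mm. A picture is of the moment at which its call begins: read the wrist's pose just before it. There is no depth.
- hand_in(): hands the job in; it is judged then, once.
The state is a dict: "time_s": time; "joint_positions": joint angles; "qvel": joint speeds; "tau": joint torques, N m; "position": TCP position; "tcp_rot": TCP orientation; "force": force on the tool from outside, world axes, zero at the start; "moment": the same for the moment, N m; "opening": opening from 0.0 (shut) to 1.0 (fully open); "grasp_force": force on a finger pad.
Only numpy, scipy, OpenCV 4.12 (cv2) and the standard library are available. Lean on these libraries where they do the work, as an engineer would, in place of code of your own. Each camera call takes 0.05 s, during which the arm holds its last target. There are 200 camera calls.

## Working session

There is one attempt and no reset: what is moved stays moved. The work goes in short steps, Python scripts to look and compute and a tool call to move; the robot and the scene stay as the last step left them, time stands still between calls to the robot, and variables do not carry over. Pictures are saved under pics/ and viewed, at most 10 in all, crops included, and the job is handed in when it is done.

Besides the shell and the picture viewer there is one more tool, called after "Emit:" as name(argument=value, ...) on one line, values as JSON. step_arm: Moves the arm, as the interface text tells. Scaled input: -1 to 1 covers 0.3 m each way for a shift and 45 degrees each way for a turn. Its arguments: {"type":"object","properties":{"steps":{"type":"array"}},"required":["steps"]}

```bash
mkdir -p pics; cat > h.py <<'E'
from rig import *
import numpy as np, cv2
def cam(name):
    s=read_state(); c=capture(name)
    if 'world_from_camera' in c: T=np.array(c['world_from_camera'])
    else:
        W=np.eye(4); W[:3,:3]=np.array(s['tcp_rot']); W[:3,3]=s['position']; T=W@np.array(c['T_tool_cam'])
    f=210/np.tan(np.radians(c['vertical_fov'])/2)
    return dict(im=np.array(c['image']),T=T,f=f,cx=c['cx'],cy=c['cy'])
def ray(c,u,v):
    d=c['T'][:3,:3]@np.array([(u-c['cx'])/c['f'],(v-c['cy'])/c['f'],1]); return c['T'][:3,3],d/np.linalg.norm(d)
def plane(c,u,v,z):
    o,d=ray(c,u,v); return o+d*(z-o[2])/d[2]
def tri(rs):
    A=sum(np.eye(3)-np.outer(d,d) for o,d in rs); b=sum((np.eye(3)-np.outer(d,d))@o for o,d in rs); p=np.linalg.solve(A,b)
    return p,[np.linalg.norm(np.cross(p-o,d)) for o,d in rs]
def proj(c,p):
    q=np.linalg.inv(c['T'])@np.append(p,1); return q[:2]/q[2]*c['f']+[c['cx'],c['cy']]
def save(c,n): cv2.imwrite('pics/'+n,c['im'][:,:,::-1])
E
python3 - <<'E'
from h import *
ims=[]
for n in("scene","side","wrist"):
    c=cam(n); save(c,n+'0.png'); print(n,c['T'].round(3).tolist(),c['f'],c['cx'],c['cy'])
s=read_state(); print(s)
E
```

```text
scene [[-0.863, -0.237, 0.446, -0.015], [-0.505, 0.42, -0.754, 1.075], [-0.008, -0.876, -0.483, 0.748], [0.0, 0.0, 0.0, 1.0]] 471.9845470944866 278.587700740655 218.8199185008807
side [[-0.835, -0.362, 0.415, -0.064], [-0.551, 0.529, -0.646, 1.019], [0.015, -0.768, -0.641, 1.056], [0.0, 0.0, 0.0, 1.0]] 451.99329290880286 274.37224721216734 204.2449718097538
wrist [[0.269, -0.923, -0.276, 0.245], [-0.963, -0.258, -0.076, -0.581], [-0.001, 0.286, -0.958, 0.383], [0.0, 0.0, 0.0, 1.0]] 324.750095137877 284.27564098088015 207.1672401326298
{'time_s': 0.15, 'joint_positions': array([-8.45960339e+01,  3.02680391e+01,  8.21402720e+01, -1.59581335e-03,
        6.76883582e+01, -1.02286987e+01]), 'qvel': array([-0.03525263, -0.18723483, -0.24967314, -0.00945294,  0.03837657,
        0.06290061]), 'tau': array([ 4.73733053e-04, -4.40430021e+01, -1.76842171e+01,  6.33473438e-02,
        5.52253216e-02, -1.00771117e-04]), 'position': array([ 0.16837451, -0.60134909,  0.2467782 ]), 'tcp_rot': array([[ 9.63006267e-01,  2.69478934e-01, -1.84547899e-04],
       [ 2.69478857e-01, -9.63004845e-01,  1.67727057e-03],
       [ 2.74268564e-04, -1.66495383e-03, -9.99998576e-01]]), 'force': array([ 0.09947284, -0.99821553, -0.26318601]), 'moment': array([ 0.06219347, -0.06413753,  0.03602935]), 'grasp_force': 0.0, 'opening': 1.000339443789759}
```

View pics/scene0.png

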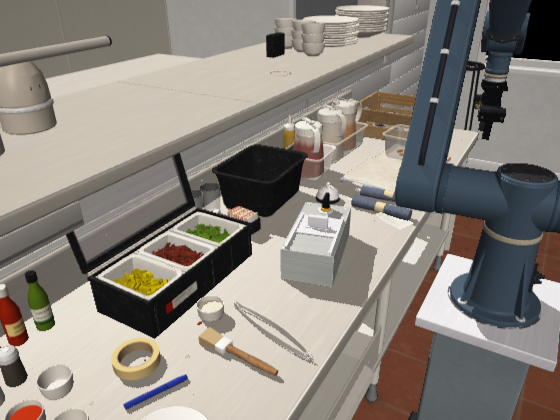

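View pics/side0.png

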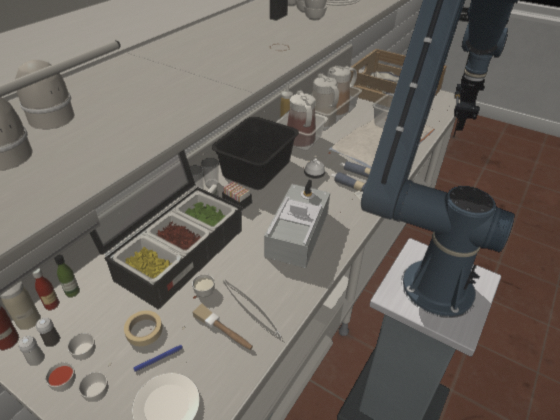

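Scene view: the box is at about (317,240), its knob at about (326,208) and the hatch bar at about (318,222). The bell is just behind the knob at (327,192). In the side view the box is at about (298,225), the knob at (308,187) and the bar at (299,208).

```bash
python3 - <<'E'
import cv2,numpy as np
a=cv2.imread('pics/scene0.png')[170:290,260:360];b=cv2.imread('pics/side0.png')[150:270,250:350]
cv2.imwrite('pics/crop0.png',cv2.resize(np.hstack([a,b]),None,fx=4,fy=4,interpolation=cv2.INTER_CUBIC))
E
```

```text
(no output)
```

View pics/crop0.png

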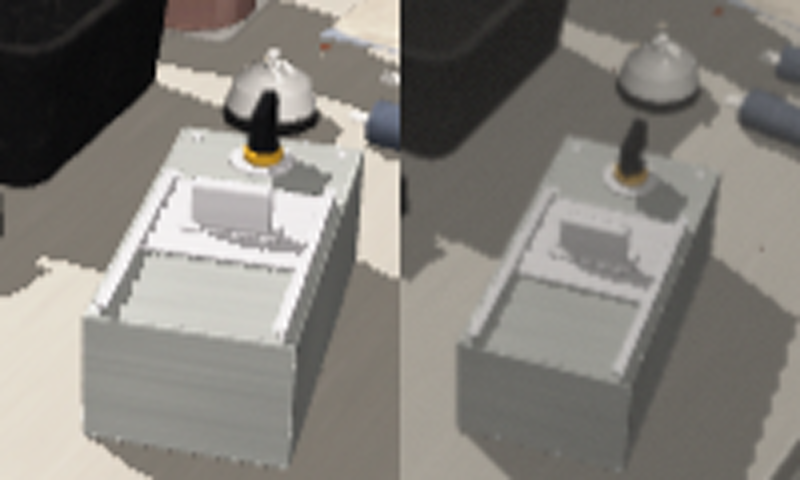

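```bash
python3 - <<'E'
from h import *
a=cam('scene');b=cam('side')
P=dict(nl=((83,318),(58,346)),nr=((293,346),(228,383)),fl=((183,130),(165,137)),fr=((362,152),(320,175)),knobtop=((268,93),(238,122)),knobc=((264,122),(233,150)),bar=((231,205),(195,242)),belltop=((272,53),(262,30)))
R={}
for k,(p,q) in P.items():
    s=(p[0]/4+260,p[1]/4+170); t=(q[0]/4+250,q[1]/4+150)
    X,e=tri([ray(a,*s),ray(b,*t)]); R[k]=X; print(k,X.round(3),np.round(e,4), plane(a,*s,.095).round(3),plane(b,*t,.095).round(3))
for k in('nl','fl'): pass
E
```

```text
nl [0.496 0.2   0.1  ] [0.001 0.001] [0.501 0.194 0.095] [0.498 0.196 0.095]
nr [0.371 0.157 0.095] [0.0002 0.0002] [0.371 0.157 0.095] [0.37  0.157 0.095]
fl [ 0.569 -0.075  0.094] [0.0005 0.0005] [ 0.568 -0.074  0.095] [ 0.569 -0.074  0.095]
fr [ 0.43  -0.098  0.1  ] [0.0013 0.0013] [ 0.435 -0.107  0.095] [ 0.432 -0.104  0.095]
knobtop [ 0.497 -0.07   0.145] [0.0002 0.0002] [ 0.539 -0.165  0.095] [ 0.527 -0.13   0.095]
knobc [ 0.489 -0.049  0.132] [0.0006 0.0006] [ 0.52  -0.117  0.095] [ 0.511 -0.092  0.095]
bar [0.459 0.064 0.126] [0.0016 0.0016] [0.484 0.014 0.095] [0.475 0.032 0.095]
belltop [ 0.615 -0.337  0.045] [0.0006 0.0006] [ 0.569 -0.235  0.095] [ 0.582 -0.269  0.095]
```

Emit:
step_arm(steps=[[0.77,-0.74,-0.1,0,0,-0.98,-1],[0.77,-0.74,-0.1,0,0,-0.98,-1],[0.77,-0.74,-0.1,0,0,-0.98,-1],[0.77,-0.74,-0.1,0,0,-0.98,-1],[0.77,-0.74,-0.1,0,0,-0.98,-1],[0.77,-0.74,-0.1,0,0,-0.98,-1],[0.77,-0.74,-0.1,0,0,-0.98,-1],[0.77,-0.74,-0.1,0,0,-0.98,-1]])

```text
time_s: 0.92
position: [0.3318, -0.3225, 0.2778]
tcp_rot: [[0.502, 0.865, 0.0], [0.865, -0.502, 0.001], [0.001, -0.001, -1.0]]
force: [1.0, 0.5, -0.0]
opening: 0.998
grasp_force: 0.0
```

```bash
cat >> h.py <<'E'
def go(x,y,z,yaw):
    """normalised command to reach TCP x,y,z with tool-y yaw (deg), tool straight down"""
    from scipy.spatial.transform import Rotation as Ro
    s=read_state(); R=np.array(s['tcp_rot']); a=np.radians(yaw)
    ty=np.array([np.cos(a),np.sin(a),0]); tz=np.array([0,0,-1.]); G=np.c_[np.cross(ty,tz),ty,tz]
    d=R.T@(np.array([x,y,z])-s['position'])/.3; r=Ro.from_matrix(R.T@G).as_rotvec(degrees=True)/45
    print('pos',np.round(s['position'],4),'yawy %.2f'%np.degrees(np.arctan2(R[1,1],R[0,1])),'cmd',d.round(3),r.round(3),'j',np.round(s['joint_positions'],1),'t',round(s['time_s'],2))
def st():
    s=read_state(); R=s['tcp_rot']; print('t %.2f yaw %.2f F %s Mz %.3f open %.3f grip %.1f'%(s['time_s'],np.degrees(np.arctan2(R[1,1],R[0,1])),np.round(s['force'],1),s['moment'][2],s['opening'],s['grasp_force']), np.round(s['position'],4))
E
python3 -c "
from h import *
go(.491,-.052,.28,14)"
```

```text
pos [ 0.3318 -0.3225  0.2778] yawy -30.16 cmd [ 1.046  0.006 -0.006] [-0.    -0.002 -0.981] j [-5.810e+01  1.530e+01  1.023e+02  1.000e-01  6.240e+01 -2.800e+01] t 0.92
```

Emit:
step_arm(steps=[[1,0.01,0,0,0,-0.98,-1],[1,0.01,0,0,0,-0.98,-1],[1,0.01,0,0,0,-0.98,-1],[1,0.01,0,0,0,-0.98,-1],[1,0.01,0,0,0,-0.98,-1],[1,0.01,0,0,0,-0.98,-1],[1,0.01,0,0,0,-0.98,-1],[1,0.01,0,0,0,-0.98,-1]])

```text
time_s: 1.58
position: [0.4871, -0.0633, 0.2778]
tcp_rot: [[-0.245, 0.97, 0.002], [0.97, 0.245, 0.002], [0.001, 0.003, -1.0]]
force: [0.7, 0.3, -0.0]
opening: 1.003
grasp_force: 0.0
```

```bash
python3 -c "
from h import *
go(.491,-.052,.28,14)
import pickle
c=cam('wrist'); save(c,'w1.png'); pickle.dump(c,open('w1.pkl','wb'))
for p in([.491,-.052,.1335],[.467-.0025,.045+.0097,.1225]): print(proj(c,np.array(p)))
"
```

```text
pos [ 0.4871 -0.0633  0.2778] yawy 14.16 cmd [ 0.033  0.022 -0.007] [ 0.004 -0.002  0.004] j [-20.6  17.6  98.8   0.2  63.5 -34.8] t 1.58
[290.68290078 189.98109369]
[291.59156567  56.99641541]
```

View pics/w1.png

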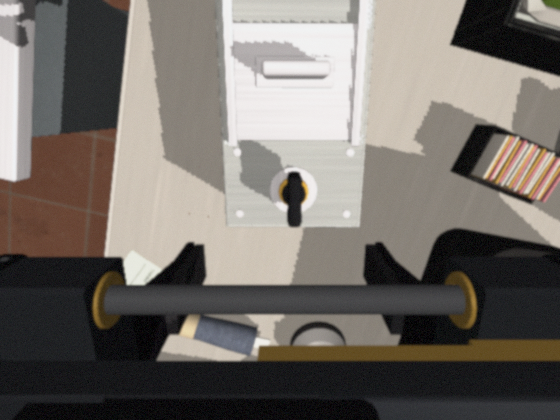

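The wrist view shows the wing at about (294,199), the bar at about (296,69), and box-top screws at (237,153), (351,153), (240,214) and (347,214). The gripper is square to the box.

```bash
python3 - <<'E'
from h import *
import pickle
c=pickle.load(open('w1.pkl','rb')); im=c['im']
S=[plane(c,u,v,.095) for u,v in((237,153),(351,153),(240,214),(347,214))]
for k in((0,1),(2,3)): d=S[k[1]]-S[k[0]]; print('x yaw',np.degrees(np.arctan2(d[1],d[0])),np.linalg.norm(d))
for k in((2,0),(3,1)): d=S[k[1]]-S[k[0]]; print('y yaw-90',np.degrees(np.arctan2(d[1],d[0]))-90,np.linalg.norm(d))
print('screw mean',np.mean(S,0))
m=(im.max(2)<60).astype(np.uint8); m[:,:230]=0;m[:,355:]=0;m[:150]=0;m[232:]=0
n,l,s,ce=cv2.connectedComponentsWithStats(m); k=1+s[1:,4].argmax(); print(s[k],ce[k])
for v in range(s[k][1],s[k][1]+s[k][3],4):
    u=np.where(l[v]==k)[0]; a,b=plane(c,u.min()-.0,v,.1445),plane(c,u.max()+1,v,.1445); print(v,u.min(),u.max(),((a+b)/2).round(4),round(np.linalg.norm(a-b),4))
g=(im.min(2)>190).astype(np.uint8)
for u in(270,296,320): print(u,[ (v,int(im[v,u].mean())) for v in range(54,90,2)])
E
```

```text
x yaw 14.118031696457289 0.11146606730171908
x yaw 14.07992508866651 0.1105270173364025
y yaw-90 14.590190816354678 0.0625986994217979
y yaw-90 13.73110993136423 0.06267151287142925
screw mean [ 0.49571827 -0.05440598  0.095     ]
[283 173  21  53 739] [293.38294993 197.82002706]
173 290 297 [ 0.4891 -0.0346  0.1445] 0.0067
177 288 299 [ 0.49   -0.0379  0.1445] 0.0101
181 288 300 [ 0.4913 -0.0411  0.1445] 0.011
185 287 300 [ 0.4917 -0.0446  0.1445] 0.0119
189 284 302 [ 0.4922 -0.0481  0.1445] 0.0162
193 283 303 [ 0.4931 -0.0515  0.1445] 0.018
197 283 303 [ 0.494  -0.0549  0.1445] 0.018
201 286 300 [ 0.4949 -0.0583  0.1445] 0.0129
205 289 299 [ 0.4966 -0.0616  0.1445] 0.0095
209 289 299 [ 0.4976 -0.0651  0.1445] 0.0096
213 288 299 [ 0.4981 -0.0687  0.1445] 0.0105
217 288 299 [ 0.499  -0.0723  0.1445] 0.0105
221 289 299 [ 0.5003 -0.0758  0.1445] 0.0097
225 291 297 [ 0.5013 -0.0794  0.1445] 0.0062
270 [(54, 173), (56, 166), (58, 175), (60, 182), (62, 228), (64, 240), (66, 241), (68, 239), (70, 235), (72, 227), (74, 191), (76, 135), (78, 155), (80, 231), (82, 238), (84, 237), (86, 232), (88, 237)]
296 [(54, 173), (56, 164), (58, 174), (60, 179), (62, 224), (64, 238), (66, 241), (68, 241), (70, 235), (72, 228), (74, 192), (76, 135), (78, 155), (80, 231), (82, 238), (84, 237), (86, 231), (88, 229)]
320 [(54, 237), (56, 225), (58, 235), (60, 221), (62, 224), (64, 237), (66, 240), (68, 240), (70, 238), (72, 231), (74, 199), (76, 139), (78, 153), (80, 231), (82, 239), (84, 237), (86, 230), (88, 229)]
```

```bash
python3 -c "
from h import *
go(.495,-.0565,.1405,14.3)"
```

```text
pos [ 0.4866 -0.0644  0.2777] yawy 14.14 cmd [0.018 0.033 0.457] [ 0.002 -0.001 -0.003] j [-20.7  17.6  98.8   0.1  63.5 -34.9] t 1.63
```

Emit:
step_arm(steps=[[0.018,0.033,0.2,0,0,0,-1],[0.018,0.033,0.3,0,0,0,-1],[0.018,0.033,0.4,0,0,0,-1],[0.018,0.033,0.455,0,0,0,-1],[0.018,0.033,0.455,0,0,0,-1],[0.018,0.033,0.455,0,0,0,-1]])

```text
time_s: 2.13
position: [0.4924, -0.0616, 0.1405]
tcp_rot: [[-0.238, 0.971, -0.002], [0.971, 0.238, 0.001], [0.001, -0.002, -1.0]]
force: [0.1, -0.2, 0.7]
opening: 0.998
grasp_force: 0.0
```

```bash
python3 -c "
from h import *
go(.495,-.0565,.1405,14.3);st();st()"
```

```text
pos [ 0.4924 -0.0616  0.1405] yawy 13.75 cmd [ 0.014  0.012 -0.   ] [-0.003 -0.001 -0.012] j [-20.   30.2 106.   -0.   44.  -33.8] t 2.13
t 2.13 yaw 13.75 F [ 0.1 -0.2  0.7] Mz -0.092 open 0.998 grip 0.0 [ 0.4924 -0.0616  0.1405]
t 2.13 yaw 13.75 F [ 0.1 -0.2  0.7] Mz -0.092 open 0.998 grip 0.0 [ 0.4924 -0.0616  0.1405]
```

Emit:
step_arm(steps=[[0.014,0.012,0,0,0,0,-1],[0.014,0.012,0,0,0,0,-1],[0.014,0.012,0,0,0,0,-1]])

```text
time_s: 2.38
position: [0.4969, -0.0561, 0.1427]
tcp_rot: [[-0.239, 0.971, 0.004], [0.971, 0.239, -0.001], [-0.002, 0.003, -1.0]]
force: [0.0, 0.6, 0.2]
opening: 1.0
grasp_force: 0.0
```

```bash
python3 -c "
from h import *
go(.495,-.0565,.1405,14.3);st()
for i in range(8): capture('wrist'); st()"
```

```text
pos [ 0.4969 -0.0561  0.1427] yawy 13.84 cmd [ 0.    -0.006  0.007] [ 0.004  0.003 -0.01 ] j [-19.3  30.  105.6  -0.   44.1 -33.1] t 2.38
t 2.38 yaw 13.84 F [0.  0.6 0.2] Mz 0.009 open 1.000 grip 0.0 [ 0.4969 -0.0561  0.1427]
t 2.43 yaw 13.85 F [-0.4  0.4 -0.1] Mz -0.046 open 1.004 grip 0.0 [ 0.4966 -0.056   0.1425]
t 2.48 yaw 13.85 F [-1.  -0.1 -0.9] Mz -0.035 open 0.995 grip 0.0 [ 0.4964 -0.0559  0.1423]
t 2.53 yaw 13.84 F [-0.   0.6 -0.4] Mz 0.027 open 0.999 grip 0.0 [ 0.4962 -0.0558  0.1421]
t 2.58 yaw 13.84 F [ 0.1  0.3 -0.9] Mz 0.007 open 0.998 grip 0.0 [ 0.496  -0.0558  0.1418]
t 2.63 yaw 13.84 F [-0.5 -0.  -0.6] Mz -0.010 open 0.999 grip 0.0 [ 0.4959 -0.0557  0.1417]
t 2.68 yaw 13.84 F [-0.2 -0.2  0.4] Mz -0.042 open 0.999 grip 0.0 [ 0.4958 -0.0557  0.1414]
t 2.73 yaw 13.83 F [ 0.1 -0.5  0.2] Mz 0.014 open 1.001 grip 0.0 [ 0.4957 -0.0557  0.1413]
t 2.78 yaw 13.83 F [-0.1  0.  -0.4] Mz -0.020 open 1.000 grip 0.0 [ 0.4957 -0.0557  0.1412]
```

```bash
cat >> h.py <<'E'
def mz(n=6):
    M=[];T=[];Y=[]
    for i in range(n):
        s=read_state(); M.append(s['moment'][2]); T.append(s['tau'][5]); R=s['tcp_rot']; Y.append(np.degrees(np.arctan2(R[1,1],R[0,1])))
        if i<n-1: capture('wrist')
    print('Mz %.3f  tau6 %.3f..%.3f yaw %.2f'%(np.mean(M),T[0],T[-1],Y[-1])); st()
E
python3 -c "
from h import *
mz(2)"
```

```text
Mz 0.000  tau6 -0.000..-0.000 yaw 13.83
t 2.83 yaw 13.83 F [-0.6  0.5 -0.7] Mz 0.020 open 0.997 grip 0.0 [ 0.4957 -0.0557  0.1411]
```

Emit:
step_arm(steps=[[0,0,0,0,0,0,1],[0,0,0,0,0,0,1],[0,0,0,0,0,0,1],[0,0,0,0,0,0,1],[0,0,0,0,0,0,1],[0,0,0,0,0,0,1],[0,0,0,0,0,0,1],[0,0,0,0,0,0,1]])

```text
time_s: 3.5
position: [0.4957, -0.0557, 0.1411]
tcp_rot: [[-0.239, 0.971, 0.0], [0.971, 0.239, -0.0], [-0.0, 0.0, -1.0]]
force: [-0.1, 0.7, -0.7]
opening: 0.479
grasp_force: 0.0
```

```bash
python3 -c "
from h import *
mz(7)"
```

```text
Mz -0.020  tau6 0.000..0.000 yaw 13.83
t 3.80 yaw 13.83 F [0.5 0.6 0.5] Mz -0.028 open 0.206 grip 0.0 [ 0.4957 -0.0557  0.141 ]
```

Emit:
step_arm(steps=[[0,0,0,0,0,0,1],[0,0,0,0,0,0,1],[0,0,0,0,0,0,1],[0,0,0,0,0,0,1],[0,0,0,0,0,0,1]])

```text
time_s: 4.22
position: [0.4949, -0.0558, 0.141]
tcp_rot: [[-0.239, 0.971, -0.002], [0.971, 0.239, -0.0], [0.0, -0.002, -1.0]]
force: [-4.3, -2.6, 2.9]
opening: 0.14
grasp_force: 30.0
```

```bash
python3 -c "
from h import *
mz(7)"
```

```text
Mz 0.003  tau6 -0.001..-0.003 yaw 13.85
t 4.52 yaw 13.85 F [-3.7 -3.4  3.7] Mz -0.005 open 0.135 grip 30.0 [ 0.4949 -0.0558  0.141 ]
```

Emit:
step_arm(steps=[[0,0,0,0,0,-0.03,1],[0,0,0,0,0,-0.06,1],[0,0,0,0,0,-0.06,1],[0,0,0,0,0,-0.06,1]])

```text
time_s: 4.85
position: [0.4947, -0.0558, 0.141]
tcp_rot: [[-0.284, 0.959, -0.002], [0.959, 0.284, -0.0], [0.001, -0.002, -1.0]]
force: [-4.9, -2.8, 2.9]
opening: 0.134
grasp_force: 30.0
```

```bash
python3 -c "
from h import *
mz(6)"
```

```text
Mz -0.129  tau6 -0.130..-0.119 yaw 16.52
t 5.10 yaw 16.52 F [-4.3 -2.8  3.3] Mz -0.123 open 0.136 grip 30.0 [ 0.4947 -0.0558  0.141 ]
```

Emit:
step_arm(steps=[[0,0,0,0,0,-0.03,1],[0,0,0,0,0,-0.06,1],[0,0,0,0,0,-0.06,1],[0,0,0,0,0,-0.06,1]])

```text
time_s: 5.43
position: [0.4946, -0.0558, 0.141]
tcp_rot: [[-0.329, 0.944, -0.003], [0.944, 0.329, -0.0], [0.001, -0.002, -1.0]]
force: [-5.1, -2.7, 3.0]
opening: 0.132
grasp_force: 30.0
```

```bash
python3 -c "
from h import *
mz(2)"
```

```text
Mz -0.075  tau6 -0.107..-0.098 yaw 19.24
t 5.48 yaw 19.24 F [-4.8 -4.   3. ] Mz -0.072 open 0.137 grip 30.0 [ 0.4946 -0.0558  0.141 ]
```

Emit:
step_arm(steps=[[0,0,0,0,0,-0.03,1],[0,0,0,0,0,-0.06,1],[0,0,0,0,0,-0.06,1],[0,0,0,0,0,-0.06,1]])

```text
time_s: 5.82
position: [0.4944, -0.0559, 0.141]
tcp_rot: [[-0.374, 0.928, -0.003], [0.928, 0.374, -0.0], [0.001, -0.003, -1.0]]
force: [-5.6, -4.0, 3.4]
opening: 0.137
grasp_force: 30.0
```

```bash
python3 -c "
from h import *
mz(2)"
```

```text
Mz -0.154  tau6 -0.131..-0.122 yaw 21.93
t 5.87 yaw 21.93 F [-5.2 -3.8  4.6] Mz -0.122 open 0.133 grip 30.0 [ 0.4944 -0.0559  0.141 ]
```

Emit:
step_arm(steps=[[0,0,0,0,0,-0.03,1],[0,0,0,0,0,-0.06,1],[0,0,0,0,0,-0.06,1],[0,0,0,0,0,-0.06,1]])

```text
time_s: 6.2
position: [0.4943, -0.056, 0.141]
tcp_rot: [[-0.417, 0.909, -0.003], [0.909, 0.417, -0.0], [0.001, -0.003, -1.0]]
force: [-6.6, -4.1, 5.2]
opening: 0.135
grasp_force: 30.0
```

```bash
python3 -c "
from h import *
mz(2)"
```

```text
Mz -0.167  tau6 -0.142..-0.133 yaw 24.63
t 6.25 yaw 24.63 F [-6.4 -3.5  4.8] Mz -0.162 open 0.135 grip 30.0 [ 0.4943 -0.056   0.141 ]
```

Emit:
step_arm(steps=[[0,0,0,0,0,-0.03,1],[0,0,0,0,0,-0.06,1],[0,0,0,0,0,-0.06,1],[0,0,0,0,0,-0.06,1]])

```text
time_s: 6.58
position: [0.4942, -0.056, 0.141]
tcp_rot: [[-0.459, 0.889, -0.003], [0.889, 0.459, -0.0], [0.001, -0.003, -1.0]]
force: [-6.8, -4.6, 4.8]
opening: 0.137
grasp_force: 30.0
```

```bash
python3 -c "
from h import *
mz(2)"
```

```text
Mz -0.283  tau6 -0.303..-0.294 yaw 27.29
t 6.63 yaw 27.29 F [-5.5 -3.8  4.5] Mz -0.275 open 0.134 grip 30.0 [ 0.4942 -0.056   0.141 ]
```

Emit:
step_arm(steps=[[0,0,0,0,0,0.06,1],[0,0,0,0,0,0.12,1],[0,0,0,0,0,0.18,1],[0,0,0,0,0,0.24,1],[0,0,0,0,0,0.3,1],[0,0,0,0,0,0.3,1],[0,0,0,0,0,0.3,1]])

```text
time_s: 7.22
position: [0.4949, -0.0558, 0.141]
tcp_rot: [[-0.24, 0.971, -0.002], [0.971, 0.24, -0.0], [0.0, -0.002, -1.0]]
force: [-4.2, -3.8, 3.8]
opening: 0.134
grasp_force: 30.0
```

```bash
python3 -c "
from h import *
mz(2)"
```

```text
Mz 0.031  tau6 0.064..0.047 yaw 13.87
t 7.27 yaw 13.87 F [-3.9 -2.4  2.7] Mz 0.046 open 0.137 grip 30.0 [ 0.4948 -0.0557  0.141 ]
```

Emit:
step_arm(steps=[[0,0,0,0,0,0.03,1],[0,0,0,0,0,0.06,1],[0,0,0,0,0,0.06,1],[0,0,0,0,0,0.06,1]])

```text
time_s: 7.6
position: [0.495, -0.0558, 0.141]
tcp_rot: [[-0.193, 0.981, -0.002], [0.981, 0.193, -0.0], [0.0, -0.002, -1.0]]
force: [-4.6, -2.7, 4.0]
opening: 0.136
grasp_force: 30.0
```

```bash
python3 -c "
from h import *
mz(2)"
```

```text
Mz 0.071  tau6 0.088..0.079 yaw 11.14
t 7.65 yaw 11.14 F [-5.1 -3.2  2.2] Mz 0.128 open 0.136 grip 30.0 [ 0.495  -0.0558  0.141 ]
```

Emit:
step_arm(steps=[[0,0,0,0,0,0.03,1],[0,0,0,0,0,0.06,1],[0,0,0,0,0,0.06,1],[0,0,0,0,0,0.06,1]])

```text
time_s: 7.98
position: [0.4952, -0.0557, 0.141]
tcp_rot: [[-0.147, 0.989, -0.001], [0.989, 0.147, -0.0], [0.0, -0.001, -1.0]]
force: [-5.3, -3.2, 3.1]
opening: 0.133
grasp_force: 30.0
```

```bash
python3 -c "
from h import *
mz(2)"
```

```text
Mz 0.077  tau6 0.093..0.084 yaw 8.42
t 8.03 yaw 8.42 F [-4.4 -2.4  3.3] Mz 0.052 open 0.137 grip 30.0 [ 0.4952 -0.0557  0.141 ]
```

Emit:
step_arm(steps=[[0,0,0,0,0,0.03,1],[0,0,0,0,0,0.06,1],[0,0,0,0,0,0.06,1],[0,0,0,0,0,0.06,1]])

```text
time_s: 8.37
position: [0.4953, -0.0557, 0.141]
tcp_rot: [[-0.099, 0.995, -0.001], [0.995, 0.099, -0.0], [0.0, -0.001, -1.0]]
force: [-5.1, -2.3, 3.8]
opening: 0.138
grasp_force: 30.0
```

```bash
python3 -c "
from h import *
mz(2)"
```

```text
Mz 0.127  tau6 0.096..0.087 yaw 5.71
t 8.42 yaw 5.71 F [-4.1 -2.6  3.5] Mz 0.135 open 0.134 grip 30.0 [ 0.4953 -0.0557  0.141 ]
```

Emit:
step_arm(steps=[[0,0,0,0,0,0.03,1],[0,0,0,0,0,0.06,1],[0,0,0,0,0,0.06,1],[0,0,0,0,0,0.06,1]])

```text
time_s: 8.75
position: [0.4955, -0.0557, 0.141]
tcp_rot: [[-0.053, 0.999, -0.0], [0.999, 0.053, 0.0], [0.0, -0.0, -1.0]]
force: [-4.3, -2.6, 3.9]
opening: 0.14
grasp_force: 30.0
```

```bash
python3 -c "
from h import *
mz(2)"
```

```text
Mz 0.083  tau6 0.097..0.087 yaw 3.01
t 8.80 yaw 3.01 F [-5.2 -1.9  2.7] Mz 0.106 open 0.133 grip 30.0 [ 0.4955 -0.0557  0.141 ]
```

Emit:
step_arm(steps=[[0,0,0,0,0,0.03,1],[0,0,0,0,0,0.07,1],[0,0,0,0,0,0.07,1],[0,0,0,0,0,0.07,1]])

```text
time_s: 9.13
position: [0.4957, -0.0557, 0.141]
tcp_rot: [[0.002, 1.0, -0.0], [1.0, -0.002, 0.0], [0.0, -0.0, -1.0]]
force: [-3.8, -3.2, 3.0]
opening: 0.138
grasp_force: 30.0
```

```bash
python3 -c "
from h import *
mz(2)"
```

```text
Mz 0.055  tau6 0.092..0.071 yaw -0.10
t 9.18 yaw -0.10 F [-3.6 -2.8  3.1] Mz 0.093 open 0.137 grip 30.0 [ 0.4957 -0.0557  0.141 ]
```

Emit:
step_arm(steps=[[0,0,0,0,0,0.03,1],[0,0,0,0,0,0.07,1],[0,0,0,0,0,0.07,1],[0,0,0,0,0,0.07,1]])

```text
time_s: 9.52
position: [0.4958, -0.0557, 0.141]
tcp_rot: [[0.057, 0.998, 0.0], [0.998, -0.057, -0.0], [0.0, 0.0, -1.0]]
force: [-3.9, -2.3, 2.3]
opening: 0.134
grasp_force: 30.0
```

```bash
python3 -c "
from h import *
mz(2)"
```

```text
Mz 0.029  tau6 0.088..0.067 yaw -3.26
t 9.57 yaw -3.26 F [-4.  -2.   1.9] Mz 0.040 open 0.137 grip 30.0 [ 0.4958 -0.0557  0.141 ]
```

Emit:
step_arm(steps=[[0,0,0,0,0,0.03,1],[0,0,0,0,0,0.07,1],[0,0,0,0,0,0.07,1],[0,0,0,0,0,0.07,1]])

```text
time_s: 9.9
position: [0.496, -0.0557, 0.1411]
tcp_rot: [[0.112, 0.994, 0.001], [0.994, -0.112, -0.0], [0.0, 0.001, -1.0]]
force: [-2.9, -2.8, 0.4]
opening: 0.137
grasp_force: 30.0
```

```bash
python3 -c "
from h import *
mz(2)"
```

```text
Mz 0.048  tau6 0.068..0.048 yaw -6.41
t 9.95 yaw -6.41 F [-3.  -2.   0.4] Mz 0.058 open 0.136 grip 30.0 [ 0.496  -0.0557  0.141 ]
```

Emit:
step_arm(steps=[[0,0,0,0,0,0.03,1],[0,0,0,0,0,0.06,1],[0,0,0,0,0,0.06,1],[0,0,0,0,0,0.06,1]])

```text
time_s: 10.28
position: [0.4961, -0.0557, 0.1411]
tcp_rot: [[0.159, 0.987, 0.001], [0.987, -0.159, -0.0], [0.0, 0.001, -1.0]]
force: [-1.6, -1.7, 0.5]
opening: 0.133
grasp_force: 30.0
```

```bash
python3 -c "
from h import *
mz(2); c=cam('wrist'); save(c,'w2.png')"
```

```text
Mz 0.096  tau6 0.108..0.092 yaw -9.13
t 10.33 yaw -9.13 F [-2.  -1.9  0.5] Mz 0.088 open 0.133 grip 30.0 [ 0.4961 -0.0557  0.1411]
```

View pics/w2.png

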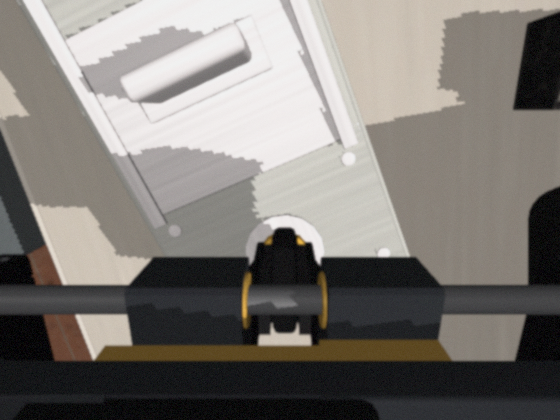

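The wing stands upright between the pads at about (286,260), so it is following the gripper with no slip. I'll keep turning.

Emit:
step_arm(steps=[[0,0,0,0,0,0.03,1],[0,0,0,0,0,0.06,1],[0,0,0,0,0,0.06,1],[0,0,0,0,0,0.06,1]])

```text
time_s: 10.72
position: [0.4963, -0.0558, 0.1411]
tcp_rot: [[0.205, 0.979, 0.001], [0.979, -0.205, -0.0], [0.0, 0.001, -1.0]]
force: [-0.3, -1.9, -1.6]
opening: 0.136
grasp_force: 30.0
```

```bash
python3 -c "
from h import *
mz(2)"
```

```text
Mz 0.089  tau6 0.121..0.106 yaw -11.83
t 10.77 yaw -11.83 F [ 0.9 -1.4 -2.3] Mz 0.062 open 0.139 grip 30.0 [ 0.4962 -0.0558  0.1411]
```

Emit:
step_arm(steps=[[0,0,0,0,0,0.03,1],[0,0,0,0,0,0.06,1],[0,0,0,0,0,0.06,1],[0,0,0,0,0,0.06,1]])

```text
time_s: 11.1
position: [0.4964, -0.0558, 0.1411]
tcp_rot: [[0.251, 0.968, 0.001], [0.968, -0.251, -0.0], [-0.0, 0.002, -1.0]]
force: [1.7, -2.3, -1.9]
opening: 0.137
grasp_force: 30.0
```

```bash
python3 -c "
from h import *
mz(2)"
```

```text
Mz 0.268  tau6 0.284..0.269 yaw -14.51
t 11.15 yaw -14.51 F [ 1.7 -1.2 -2.9] Mz 0.300 open 0.132 grip 30.0 [ 0.4964 -0.0559  0.1411]
```

Emit:
step_arm(steps=[[0,0,0,0,0,-0.055,1],[0,0,0,0,0,-0.11,1],[0,0,0,0,0,-0.165,1],[0,0,0,0,0,-0.22,1],[0,0,0,0,0,-0.275,1],[0,0,0,0,0,-0.33,1],[0,0,0,0,0,-0.385,1],[0,0,0,0,0,-0.44,1]])

```text
time_s: 11.82
position: [0.4953, -0.0557, 0.1411]
tcp_rot: [[-0.093, 0.996, -0.001], [0.996, 0.093, 0.0], [0.0, -0.001, -1.0]]
force: [-0.2, -2.9, -0.6]
opening: 0.134
grasp_force: 30.0
```

```bash
python3 -c "
from h import *
mz(1)"
```

```text
Mz -0.140  tau6 0.186..0.186 yaw 5.31
t 11.82 yaw 5.31 F [-0.2 -2.9 -0.6] Mz -0.140 open 0.134 grip 30.0 [ 0.4953 -0.0557  0.1411]
```

Emit:
step_arm(steps=[[0,0,0,0,0,-0.055,1],[0,0,0,0,0,-0.11,1],[0,0,0,0,0,-0.165,1],[0,0,0,0,0,-0.22,1],[0,0,0,0,0,-0.275,1],[0,0,0,0,0,-0.33,1],[0,0,0,0,0,-0.41,1],[0,0,0,0,0,-0.41,1]])

```text
time_s: 12.48
position: [0.4943, -0.0559, 0.1411]
tcp_rot: [[-0.403, 0.915, -0.003], [0.915, 0.403, -0.0], [0.001, -0.003, -1.0]]
force: [-2.6, -4.5, 0.3]
opening: 0.136
grasp_force: 30.0
```

```bash
python3 -c "
from h import *
mz(3)"
```

```text
Mz -0.067  tau6 -0.388..-0.058 yaw 23.64
t 12.58 yaw 23.64 F [-3.2 -5.5  0.6] Mz -0.078 open 0.135 grip 30.0 [ 0.4943 -0.0559  0.1411]
```

Emit:
step_arm(steps=[[0,0,0,0,0,-0.03,1],[0,0,0,0,0,-0.07,1],[0,0,0,0,0,-0.07,1],[0,0,0,0,0,-0.07,1]])

```text
time_s: 12.92
position: [0.4941, -0.056, 0.141]
tcp_rot: [[-0.451, 0.893, -0.003], [0.893, 0.451, -0.0], [0.001, -0.003, -1.0]]
force: [-3.8, -5.1, 1.0]
opening: 0.137
grasp_force: 30.0
```

```bash
python3 -c "
from h import *
mz(2)"
```

```text
Mz -0.048  tau6 -0.076..-0.065 yaw 26.78
t 12.97 yaw 26.78 F [-3.2 -4.9  1.2] Mz -0.046 open 0.132 grip 30.0 [ 0.4941 -0.056   0.141 ]
```

Emit:
step_arm(steps=[[0,0,0,0,0,-0.03,1],[0,0,0,0,0,-0.07,1],[0,0,0,0,0,-0.07,1],[0,0,0,0,0,-0.07,1]])

```text
time_s: 13.3
position: [0.494, -0.0561, 0.141]
tcp_rot: [[-0.499, 0.867, -0.004], [0.867, 0.499, -0.0], [0.002, -0.003, -1.0]]
force: [-3.7, -5.2, 1.3]
opening: 0.133
grasp_force: 30.0
```

```bash
python3 -c "
from h import *
mz(2)"
```

```text
Mz -0.085  tau6 -0.088..-0.077 yaw 29.94
t 13.35 yaw 29.94 F [-3.8 -4.9  1.2] Mz -0.067 open 0.137 grip 30.0 [ 0.494 -0.056  0.141]
```

Emit:
step_arm(steps=[[0,0,0,0,0,-0.03,1],[0,0,0,0,0,-0.07,1],[0,0,0,0,0,-0.07,1],[0,0,0,0,0,-0.07,1]])

```text
time_s: 13.68
position: [0.4938, -0.0562, 0.141]
tcp_rot: [[-0.546, 0.838, -0.004], [0.838, 0.546, -0.001], [0.002, -0.004, -1.0]]
force: [-4.7, -5.6, 1.4]
opening: 0.133
grasp_force: 30.0
```

```bash
python3 -c "
from h import *
mz(2)"
```

```text
Mz -0.104  tau6 -0.093..-0.082 yaw 33.10
t 13.73 yaw 33.10 F [-4.6 -5.   1.8] Mz -0.109 open 0.137 grip 30.0 [ 0.4938 -0.0562  0.141 ]
```

Emit:
step_arm(steps=[[0,0,0,0,0,-0.03,1],[0,0,0,0,0,-0.07,1],[0,0,0,0,0,-0.07,1],[0,0,0,0,0,-0.07,1]])

```text
time_s: 14.07
position: [0.4937, -0.0562, 0.141]
tcp_rot: [[-0.591, 0.806, -0.004], [0.806, 0.591, -0.001], [0.002, -0.004, -1.0]]
force: [-4.0, -6.0, 1.6]
opening: 0.138
grasp_force: 30.0
```

```bash
python3 -c "
from h import *
mz(2)"
```

```text
Mz -0.098  tau6 -0.097..-0.085 yaw 36.25
t 14.12 yaw 36.25 F [-4.  -6.5  1.5] Mz -0.078 open 0.135 grip 30.0 [ 0.4937 -0.0562  0.141 ]
```

Emit:
step_arm(steps=[[0,0,0,0,0,-0.03,1],[0,0,0,0,0,-0.07,1],[0,0,0,0,0,-0.07,1],[0,0,0,0,0,-0.07,1]])

```text
time_s: 14.45
position: [0.4936, -0.0564, 0.141]
tcp_rot: [[-0.635, 0.773, -0.005], [0.773, 0.635, -0.001], [0.002, -0.004, -1.0]]
force: [-4.5, -6.2, 1.5]
opening: 0.133
grasp_force: 30.0
```

```bash
python3 -c "
from h import *
mz(2)"
```

```text
Mz -0.099  tau6 -0.099..-0.088 yaw 39.41
t 14.50 yaw 39.41 F [-5.3 -7.4  2.5] Mz -0.091 open 0.137 grip 30.0 [ 0.4936 -0.0563  0.141 ]
```

Emit:
step_arm(steps=[[0,0,0,0,0,-0.03,1],[0,0,0,0,0,-0.07,1],[0,0,0,0,0,-0.07,1],[0,0,0,0,0,-0.07,1]])

```text
time_s: 14.83
position: [0.4934, -0.0565, 0.1411]
tcp_rot: [[-0.676, 0.736, -0.005], [0.736, 0.676, -0.001], [0.003, -0.004, -1.0]]
force: [-5.6, -7.0, 2.7]
opening: 0.137
grasp_force: 30.0
```

```bash
python3 -c "
from h import *
mz(2)"
```

```text
Mz -0.099  tau6 -0.102..-0.090 yaw 42.57
t 14.88 yaw 42.57 F [-4.8 -8.3  2. ] Mz -0.094 open 0.136 grip 30.0 [ 0.4934 -0.0565  0.141 ]
```

Emit:
step_arm(steps=[[0,0,0,0,0,-0.03,1],[0,0,0,0,0,-0.06,1],[0,0,0,0,0,-0.06,1],[0,0,0,0,0,-0.06,1]])

```text
time_s: 15.22
position: [0.4933, -0.0566, 0.141]
tcp_rot: [[-0.71, 0.704, -0.005], [0.704, 0.71, -0.001], [0.003, -0.005, -1.0]]
force: [-5.6, -8.4, 2.3]
opening: 0.145
grasp_force: 30.0
```

```bash
python3 -c "
from h import *
mz(2)"
```

```text
Mz -0.113  tau6 -0.118..-0.109 yaw 45.27
t 15.27 yaw 45.27 F [-4.9 -8.2  1.7] Mz -0.133 open 0.136 grip 30.0 [ 0.4933 -0.0566  0.141 ]
```

Emit:
step_arm(steps=[[0,-0.003,0,0,0,-0.03,1],[0,-0.006,0,0,0,-0.06,1],[0,-0.006,0,0,0,-0.06,1],[0,-0.006,0,0,0,-0.06,1]])

```text
time_s: 15.6
position: [0.4931, -0.0568, 0.141]
tcp_rot: [[-0.742, 0.67, -0.003], [0.67, 0.742, 0.0], [0.003, -0.002, -1.0]]
force: [-4.3, -4.2, 2.7]
opening: 0.134
grasp_force: 30.0
```

```bash
python3 -c "
from h import *
mz(2)"
```

```text
Mz -0.116  tau6 -0.114..-0.092 yaw 47.95
t 15.65 yaw 47.95 F [-3.7 -4.3  1.4] Mz -0.108 open 0.136 grip 30.0 [ 0.4931 -0.0569  0.141 ]
```

Emit:
step_arm(steps=[[0,0,0,0,0,-0.03,1],[0,0,0,0,0,-0.06,1],[0,0,0,0,0,-0.06,1]])

```text
time_s: 15.9
position: [0.493, -0.0569, 0.141]
tcp_rot: [[-0.774, 0.633, -0.003], [0.633, 0.774, 0.0], [0.003, -0.002, -1.0]]
force: [-4.1, -5.0, 2.9]
opening: 0.135
grasp_force: 30.0
```

```bash
python3 -c "
from h import *
mz(2)"
```

```text
Mz -0.083  tau6 -0.231..-0.139 yaw 50.69
t 15.95 yaw 50.69 F [-4.4 -4.3  2.5] Mz -0.132 open 0.137 grip 30.0 [ 0.493  -0.0569  0.141 ]
```

Emit:
step_arm(steps=[[0,0,0,0,0,-0.03,1],[0,0,0,0,0,-0.08,1],[0,0,0,0,0,-0.13,1],[0,0,0,0,0,-0.18,1],[0,0,0,0,0,-0.23,1],[0,0,0,0,0,-0.28,1],[0,0,0,0,0,-0.3,1],[0,0,0,0,0,-0.3,1]])

```text
time_s: 16.62
position: [0.4926, -0.0575, 0.141]
tcp_rot: [[-0.901, 0.434, -0.004], [0.434, 0.901, -0.001], [0.003, -0.003, -1.0]]
force: [-5.6, -6.9, 3.0]
opening: 0.139
grasp_force: 30.0
```

```bash
python3 -c "
from h import *
mz(2)"
```

```text
Mz -0.130  tau6 -0.229..-0.157 yaw 64.22
t 16.67 yaw 64.22 F [-6.1 -6.5  3.7] Mz -0.109 open 0.135 grip 30.0 [ 0.4926 -0.0575  0.141 ]
```

Emit:
step_arm(steps=[[0,0,0,0,0,-0.03,1],[0,0,0,0,0,-0.08,1],[0,0,0,0,0,-0.13,1],[0,0,0,0,0,-0.18,1],[0,0,0,0,0,-0.23,1],[0,0,0,0,0,-0.28,1],[0,0,0,0,0,-0.3,1],[0,0,0,0,0,-0.3,1]])

```text
time_s: 17.33
position: [0.4924, -0.0582, 0.141]
tcp_rot: [[-0.977, 0.212, -0.005], [0.212, 0.977, -0.002], [0.004, -0.003, -1.0]]
force: [-7.1, -9.8, 3.7]
opening: 0.137
grasp_force: 30.0
```

```bash
python3 -c "
from h import *
mz(2)"
```

```text
Mz -0.132  tau6 -0.237..-0.164 yaw 77.76
t 17.38 yaw 77.76 F [-7.5 -8.7  3.2] Mz -0.140 open 0.136 grip 30.0 [ 0.4924 -0.0582  0.141 ]
```

Emit:
step_arm(steps=[[0,-0.003,0,0,0,-0.04,1],[0,-0.006,0,0,0,-0.08,1],[0,-0.006,0,0,0,-0.13,1],[0,-0.006,0,0,0,-0.13,1],[0,-0.006,0,0,0,-0.13,1]])

```text
time_s: 17.8
position: [0.4923, -0.0588, 0.141]
tcp_rot: [[-0.994, 0.112, -0.004], [0.112, 0.994, -0.0], [0.004, -0.001, -1.0]]
force: [-5.0, -4.9, 3.7]
opening: 0.139
grasp_force: 30.0
```

```bash
python3 -c "
from h import *
mz(2)"
```

```text
Mz -0.075  tau6 -0.080..-0.066 yaw 83.55
t 17.85 yaw 83.55 F [-5.  -4.5  4.6] Mz -0.095 open 0.138 grip 30.0 [ 0.4923 -0.0588  0.141 ]
```

Emit:
step_arm(steps=[[0,0,0,0,0,-0.03,1],[0,0,0,0,0,-0.06,1],[0,0,0,0,0,-0.06,1],[0,0,0,0,0,-0.06,1]])

```text
time_s: 18.18
position: [0.4923, -0.0589, 0.1411]
tcp_rot: [[-0.998, 0.065, -0.004], [0.065, 0.998, -0.0], [0.004, -0.001, -1.0]]
force: [-5.5, -5.9, 3.3]
opening: 0.132
grasp_force: 30.0
```

```bash
python3 -c "
from h import *
mz(4)"
```

```text
Mz -0.104  tau6 -0.102..-0.091 yaw 86.26
t 18.33 yaw 86.26 F [-4.7 -5.   2.5] Mz -0.101 open 0.135 grip 30.0 [ 0.4923 -0.0589  0.141 ]
```

Emit:
step_arm(steps=[[0,0,0,0,0,-0.03,1],[0,0,0,0,0,-0.04,1],[0,0,0,0,0,-0.04,1],[0,0,0,0,0,-0.04,1],[0,0,0,0,0,-0.04,1]])

```text
time_s: 18.75
position: [0.4923, -0.059, 0.1411]
tcp_rot: [[-0.999, 0.034, -0.004], [0.034, 0.999, -0.001], [0.004, -0.001, -1.0]]
force: [-5.0, -5.3, 3.8]
opening: 0.135
grasp_force: 30.0
```

```bash
python3 -c "
from h import *
mz(3)"
```

```text
Mz -0.103  tau6 -0.112..-0.112 yaw 88.06
t 18.85 yaw 88.06 F [-5.4 -5.4  2.9] Mz -0.136 open 0.136 grip 30.0 [ 0.4922 -0.059   0.141 ]
```

Emit:
step_arm(steps=[[0,0,0,0,0,0.025,1],[0,0,0,0,0,0.025,1],[0,0,0,0,0,0.025,-0.2],[0,0,0,0,0,0.025,-0.2],[0,0,0,0,0,0.025,-0.2],[0,0,0,0,0,0.025,-0.2],[0,0,0,0,0,0.025,-0.2],[0,0,0,0,0,0.025,-0.2]])

```text
time_s: 19.52
position: [0.4942, -0.0585, 0.141]
tcp_rot: [[-0.999, 0.053, 0.0], [0.053, 0.999, 0.0], [-0.0, 0.0, -1.0]]
force: [-0.3, 0.2, -0.6]
opening: 0.505
grasp_force: 0.0
```

```bash
python3 -c "
from h import *
mz(6)"
```

```text
Mz -0.008  tau6 0.001..0.000 yaw 86.95
t 19.77 yaw 86.95 F [-0.7  0.1  0.2] Mz -0.009 open 0.592 grip 0.0 [ 0.4941 -0.0587  0.141 ]
```

Emit:
step_arm(steps=[[0,0,-0.12,0,0,0,-0.4],[0,0,-0.24,0,0,0,-0.4],[0,0,-0.24,0,0,-0.15,-0.4],[0,0,-0.24,0,0,-0.3,-0.4],[0,0,-0.24,0,0,-0.38,-0.4],[0,0,-0.24,0,0,-0.38,-0.4]])

```text
time_s: 20.27
position: [0.4941, -0.0587, 0.2134]
tcp_rot: [[-0.97, -0.244, 0.001], [-0.244, 0.97, -0.0], [-0.001, -0.0, -1.0]]
force: [-0.1, 0.1, 0.0]
opening: 0.701
grasp_force: 0.0
```

```bash
python3 - <<'E'
from h import *
import pickle
c=pickle.load(open('w1.pkl','rb'))
for v in(61,68,75): print(plane(c,296,v,.1335).round(4))
go(.4677,.0492,.21,104.1)
d=cam('wrist'); save(d,'w3.png'); pickle.dump(d,open('w3.pkl','wb'))
E
```

```text
[0.4688 0.0511 0.1335]
[0.4701 0.0461 0.1335]
[0.4714 0.0411 0.1335]
pos [ 0.4941 -0.0587  0.2134] yawy 104.11 cmd [-0.002  0.37   0.011] [-0.     0.001  0.   ] j [ -19.7   23.3  102.3    0.    54.4 -123.8] t 20.27
```

View pics/w3.png

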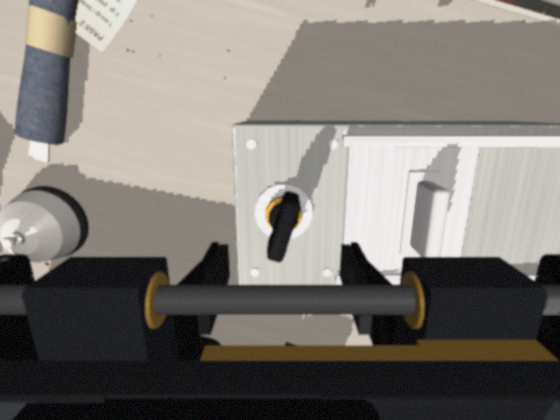

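The knob's wing now lies across the box, from about (292,197) to (278,258), at its open stop. The bar stands at about (430,215). Next I'll move over it.

Emit:
step_arm(steps=[[0,0.12,0,0,0,0,-0.4],[0,0.24,0,0,0,0,-0.4],[0,0.365,0,0,0,0,-0.4],[0,0.365,0,0,0,0,-0.4],[0,0.365,0.1,0,0,0,-0.4],[0,0.365,0.2,0,0,0,-0.4],[0,0.365,0.275,0,0,0,-0.4],[0,0.365,0.275,0,0,0,-0.4]])

```text
time_s: 20.98
position: [0.4648, 0.0477, 0.1271]
tcp_rot: [[-0.97, -0.242, -0.009], [-0.242, 0.97, 0.001], [0.008, 0.003, -1.0]]
force: [-0.5, -0.9, -1.2]
opening: 0.703
grasp_force: 0.0
```

```bash
python3 - <<'E'
from h import *
c=cam('wrist'); save(c,'w4.png'); mz(8); go(.4682,.0478,.131,104.1)
E
```

```text
Mz 0.011  tau6 0.005..0.001 yaw 104.04
t 21.38 yaw 104.04 F [0.5 0.3 0.2] Mz -0.001 open 0.701 grip 0.0 [0.4683 0.0473 0.1317]
pos [0.4683 0.0473 0.1317] yawy 104.04 cmd [-0.     0.002  0.002] [-0.001  0.003 -0.001] j [  -7.9   29.7  110.2    0.    40.  -111.9] t 21.38
```

View pics/w4.png

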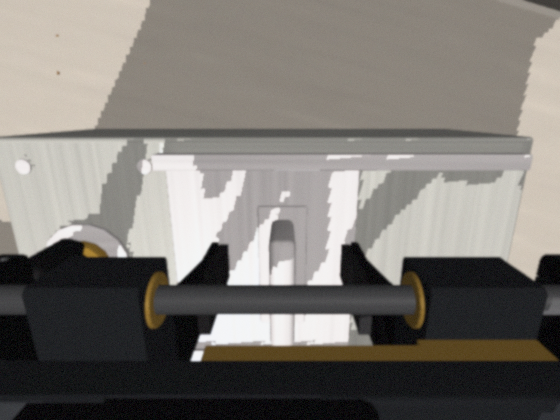

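The bar stands centred between the fingers at about (283,260), so I'll close.

Emit:
step_arm(steps=[[0,0,0,0,0,0,1],[0,0,0,0,0,0,1],[0,0,0,0,0,0,1],[0,0,0,0,0,0,1],[0,0,0,0,0,0,1],[0,0,0,0,0,0,1],[0,0,0,0,0,0,1],[0,0,0,0,0,0,1]])

```text
time_s: 22.05
position: [0.4674, 0.0475, 0.1305]
tcp_rot: [[-0.97, -0.243, -0.0], [-0.243, 0.97, 0.0], [0.0, 0.0, -1.0]]
force: [-0.2, 0.4, -0.1]
opening: 0.177
grasp_force: 0.0
```

Emit:
step_arm(steps=[[0,0,0,0,0,0,1],[0,0,0,0,0,0,1],[0,0,0,0,0,0,1],[0,0,0,0,0,0,1],[0,0,0,0,0,0,1],[0,0,0,0,0,0,1]])

```text
time_s: 22.55
position: [0.4674, 0.0475, 0.1305]
tcp_rot: [[-0.97, -0.243, -0.0], [-0.243, 0.97, 0.0], [0.0, 0.0, -1.0]]
force: [0.0, 0.7, -0.5]
opening: 0.136
grasp_force: 30.0
```

Emit:
step_arm(steps=[[0,0.02,0,0,0,0,1],[0,0.05,0,0,0,0,1],[0,0.08,0,0,0,0,1],[0,0.08,0,0,0,0,1]])

```text
time_s: 22.88
position: [0.4611, 0.0727, 0.1305]
tcp_rot: [[-0.97, -0.244, 0.0], [-0.244, 0.97, 0.001], [-0.0, 0.001, -1.0]]
force: [-0.0, 1.2, -2.2]
opening: 0.14
grasp_force: 30.0
```

Emit:
step_arm(steps=[[0,0.04,0,0,0,0,1],[0,0.08,0,0,0,0,1],[0,0.12,0,0,0,0,1],[0,0.16,0,0,0,0,1],[0,0.19,0,0,0,0,1],[0,0.195,0,0,0,0,1],[0,0.195,0,0,0,0,1],[0,0.195,0,0,0,0,1]])

```text
time_s: 23.55
position: [0.4474, 0.1279, 0.1305]
tcp_rot: [[-0.97, -0.243, -0.0], [-0.243, 0.97, 0.001], [-0.0, 0.001, -1.0]]
force: [1.1, 0.6, -1.9]
opening: 0.14
grasp_force: 30.0
```

```bash
python3 -c "
from h import *
mz(5)
s=read_state(); d=s['position']-np.array([.4674,.0475,.1305]); print(d@np.array([-.243,.97,0]),d@np.array([.97,.243,0]))"
```

```text
Mz -0.029  tau6 -0.030..-0.012 yaw 104.02
t 23.75 yaw 104.02 F [ 0.1  2.1 -3.1] Mz -0.049 open 0.136 grip 30.0 [0.4475 0.1273 0.1305]
0.08225042747442801 0.00012465423085122963
```

Emit:
step_arm(steps=[[0,0.007,0,0,0,0,1],[0,0.007,0,0,0,0,1],[0,0.007,0,0,0,0,1],[0,0.007,0,0,0,0,1]])

```text
time_s: 24.08
position: [0.4471, 0.1292, 0.1305]
tcp_rot: [[-0.97, -0.243, 0.0], [-0.243, 0.97, -0.0], [-0.0, -0.0, -1.0]]
force: [0.6, -0.8, -3.9]
opening: 0.135
grasp_force: 30.0
```

Emit:
step_arm(steps=[[0,0,0,0,0,0,-0.4],[0,0,0,0,0,0,-0.4],[0,0,0,0,0,0,-0.4],[0,0,0,0,0,0,-0.4],[0,0,0,0,0,0,-0.4],[0,0,0,0,0,0,-0.4],[0,0,0,0,0,0,-0.4],[0,0,0,0,0,0,-0.4]])

```text
time_s: 24.75
position: [0.4469, 0.1296, 0.1306]
tcp_rot: [[-0.97, -0.243, -0.0], [-0.243, 0.97, 0.0], [0.0, 0.0, -1.0]]
force: [0.4, -0.2, 0.6]
opening: 0.646
grasp_force: 0.0
```

Emit:
step_arm(steps=[[0,0,-0.1,0,0,0,-0.4],[0,0,-0.2,0,0,0,-0.4],[0,0,-0.3,0,0,0,-0.4],[0,0,-0.4,0,0,0,-0.4],[0,0,-0.4,0,0,0,-0.4],[0,0,-0.4,0,0,0,-0.4],[0,0,-0.4,0,0,0,-0.4]])

```text
time_s: 25.33
position: [0.4462, 0.1295, 0.2501]
tcp_rot: [[-0.97, -0.243, -0.001], [-0.243, 0.97, -0.0], [0.001, 0.0, -1.0]]
force: [0.7, 0.1, 0.1]
opening: 0.697
grasp_force: 0.0
```

```bash
python3 - <<'E'
from h import *
a=cam('scene');save(a,'scene1.png'); st()
cv2.imwrite('pics/crop1.png',cv2.resize(a['im'][150:290,250:390,::-1],None,fx=4,fy=4))
E
```

```text
t 25.38 yaw 104.05 F [-0.6 -0.3 -0.1] Mz -0.024 open 0.698 grip 0.0 [0.4458 0.1295 0.2495]
```

View pics/crop1.png

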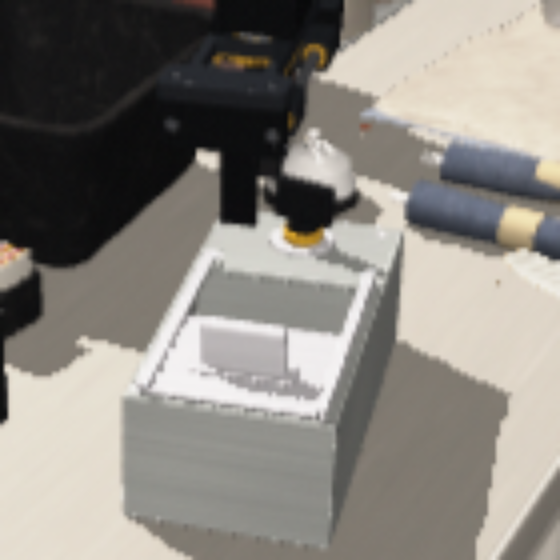

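The picture shows the hatch fully open with its bar at about (243,347), the wing turned across the box at about (305,205), and the bell and rolls where they were. The gripper is clear of everything.

```bash
python3 -c "
from rig import *
print(hand_in())"
```

```text
the job is handed in; nothing more can be done
None
```

The knob broke free after gentle rocking and is turned to its open stop (about 1.27 rad of 1.30). The hatch is slid open about 84 mm of 85, the gripper has let go and is clear, and the job is handed in at about 25 s; the verdict wasn't shown.

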